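# Fetch the hand riveter from behind the rivet cans

### The job

The hand riveter with the orange handles lies behind the blue, green and yellow rivet cans. First clear all three cans into the steel tray, standing upright and all in it together; then lay the riveter flat in the middle of the black work mat, along the mat's length; then put each can back upright in the middle of the pad of its own colour. Do not tip a can over, and leave the white oil bottle alone.

Things in the scene. Friction and masses are not known exactly. Their poses are not given: they have to be found in the camera images.
- can_blue_mid (a point): blue plastic rivet can, loose: an upright cylinder 52 mm in diameter and 110 mm tall, with a white paper band, weighing 0.2 to 0.4 kg. The point is its centre, 55 mm above its underside, on its axis; z is up along the axis. At the start it stands on the blue pad
- can_green_mid (a point): green plastic rivet can, loose: an upright cylinder 52 mm in diameter and 110 mm tall, with a white paper band, weighing 0.2 to 0.4 kg. The point is its centre, 55 mm above its underside, on its axis; z is up along the axis. At the start it stands on the green pad
- can_yellow_mid (a point): yellow plastic rivet can, loose: an upright cylinder 52 mm in diameter and 110 mm tall, with a white paper band, weighing 0.2 to 0.4 kg. The point is its centre, 55 mm above its underside, on its axis; z is up along the axis. At the start it stands on the yellow pad
- pad_blue: blue square pad, 84 x 84 mm, 3 mm thick, home of the blue can, fixed on a plywood board (320 x 200 mm, 12 mm thick) on the bench. Origin: centre of its underside; a can stands 3 mm above it; x, y along its sides. The three pads form a row along their y, 100 mm apart, colours in any order; the riveter lies on the board about 85 mm from the row on the +x side, away from the robot
- pad_green: green square pad, 84 x 84 mm, 3 mm thick, home of the green can, fixed on a plywood board (320 x 200 mm, 12 mm thick) on the bench. Origin: centre of its underside; a can stands 3 mm above it; x, y along its sides. The three pads form a row along their y, 100 mm apart, colours in any order; the riveter lies on the board about 85 mm from the row on the +x side, away from the robot
- pad_yellow: yellow square pad, 84 x 84 mm, 3 mm thick, home of the yellow can, fixed on a plywood board (320 x 200 mm, 12 mm thick) on the bench. Origin: centre of its underside; a can stands 3 mm above it; x, y along its sides. The three pads form a row along their y, 100 mm apart, colours in any order; the riveter lies on the board about 85 mm from the row on the +x side, away from the robot
- riveter_mid (a point): hand riveter, lying loose behind the cans: 175 mm long, 24 mm thick, 0.3 to 0.5 kg. Two orange handles, latched shut, together 34 mm wide and 22 mm thick, run from -84 to +36 mm along x; then a dark steel head 38 mm wide, with a thin nose out 22 mm to +y. The point: middle of its length, half-way up (12 mm), near the centre of mass, where the handles can be gripped across; x is the long axis, z up
- tray_floor (a point): steel side tray, fixed, empty at the start, the place to park the cans: inside 114 mm (x) by 294 mm (y), floor 5 mm above the bench, rim 22 mm above the bench, open at the top. The point is the centre of its inner floor; y runs along its length. Stands on the other side of the robot's centre line from the plywood board; the two may change sides
- mat_top (a point): black rubber work mat with a white border line, fixed flat on the bench between the robot and the steel tray: 220 mm (its x) by 120 mm (its y), 3 mm thick. The point is the centre of its upper face; x runs along its length
- oil_mid (a point): white oil bottle with a red cap, loose, standing far out on the robot's centre line: 40 mm in diameter, 115 mm tall, not to be moved. The point is its centre, half-way up; z is up

How it is judged (in metres and radians):
On the way, in this order (a step that is already met when the one before it is completed fails the run):
1. all three cans stand upright together in the steel tray (x of can_blue_mid in the frame of tray_floor between -0.04 and 0.04 m and y of can_blue_mid in the frame of tray_floor between -0.13 and 0.13 m and z of can_blue_mid in the frame of tray_floor between 0.047 and 0.063 m and angle between each of can_blue_mid, can_green_mid, can_yellow_mid's own z axis and vertical below 0.12 rad and x of can_green_mid in the frame of tray_floor between -0.04 and 0.04 m and y of can_green_mid in the frame of tray_floor between -0.13 and 0.13 m and z of can_green_mid in the frame of tray_floor between 0.047 and 0.063 m and x of can_yellow_mid in the frame of tray_floor between -0.04 and 0.04 m and y of can_yellow_mid in the frame of tray_floor between -0.13 and 0.13 m and z of can_yellow_mid in the frame of tray_floor between 0.047 and 0.063 m), for 0.2 s.
2. with the cans cleared, the riveter lies flat in the middle of the mat, along its length (horizontal distance between riveter_mid and mat_top below 0.022 m and angle between the x axis of riveter_mid and the x axis of mat_top, either way round below 0.3 rad and z of riveter_mid in the frame of mat_top between 0.006 and 0.018 m and angle between riveter_mid's own z axis and vertical below 0.12 rad), for 0.2 s.
At the end, for the whole second after the job is handed in: Each can stands upright on the pad of its own colour, its axis within 15 mm of the pad's centre; the riveter lies flat on the mat, its middle within 22 mm of the mat's centre and its length within 0.3 rad of the mat's; all are released and at rest (all of step 2 and horizontal distance between can_blue_mid and pad_blue below 0.015 m and z of can_blue_mid in the frame of pad_blue between 0.052 and 0.064 m and angle between each of can_blue_mid, can_green_mid, can_yellow_mid's own z axis and vertical below 0.12 rad and horizontal distance between can_green_mid and pad_green below 0.015 m and z of can_green_mid in the frame of pad_green between 0.052 and 0.064 m and horizontal distance between can_yellow_mid and pad_yellow below 0.015 m and z of can_yellow_mid in the frame of pad_yellow between 0.052 and 0.064 m and linear speed of each of can_blue, can_green, can_yellow, riveter below 0.02 m/s); the robot touches nothing.
It fails at once if a can is tipped over (more than 40 degrees) (angle between any of can_blue_mid, can_green_mid, can_yellow_mid's own z axis and vertical above 0.7 rad).
It fails at once if the oil bottle is moved more than 30 mm or knocked over (distance of oil_mid from where it was at the start of the episode above 0.03 m or angle between oil_mid's own z axis and vertical above 0.5 rad).
It also fails if it takes over 147 s, if anything falls off the work surface, if the arm or the gripper's body presses on something with over 40 N, if the wrist force passes 120 N, or if a joint passes its speed limit or range.

### The arm

A 7-joint arm with a two-finger parallel gripper is mounted at the origin on the work surface. World frame = base frame: x ahead of the robot, y to its left, z up, the work surface at z = 0. Lengths are in mm, angles in rad, forces in N, time in s.
With the tool pointing down it reaches from about 400 to 875 mm from the base axis. Payload 4.4 kg.
Tool frame: the origin (TCP) lies at the very end of the fingers, on their centre line; the grasp point (between the pads) lies 19 mm behind it; z points along the fingers, y is the direction in which the jaws open and shut (so a half turn about z gives the same grasp; the last joint's range is limited). The gripper opens to 85 mm and grips with 20 to 120 N. Pads are 22 mm wide; open, the fingers measure 114 mm over their backs; the gripper's body (76 mm by 85 mm) begins 54 mm behind the grasp point. The pads swing forward as they close: fully open they stand 13 mm farther back than shut.
Start: joints at [1.049, 0.628, 0.038, 1.517, -0.027, 0.996, -0.02], TCP at [286.147, -583.642, 196.313] pointing down, gripper open.
Joint ranges: [-3.06, 3.06], [-0.37, 2.12], [-1.25, 1.32], [0.18, 2.47], [-1.1, 4.24], [0.23, 1.98], [-2.94, 2.94]. Speed limits (rad/s): [2.57, 2.57, 3.14, 3.14, 3.14, 3.14, 3.14].

### API

Orientations are given as [roll, pitch, yaw] about the fixed x, y, z axes, in that order (R = Rz(yaw) Ry(pitch) Rx(roll)).
In Python, from cell import ctrl gives the robot as it stands.
- The arm moves only by the shell command python3 -m pendant 'ROWS'. ROWS is JSON, a list of rows, each a list of 7 numbers: the shift along the world's x, y, z in m, then the turn, a rotation vector about the world's x, y, z in rad, then the opening, from -1 (shut) to 1 (fully open). A call has 1 to 8 rows; each row is the pose to reach, as a shift and turn from the pose commanded when the call began; what a row does not reach only later rows make up. A row lasts 1/10 s, in which the tool goes at most 50 mm and 8.59 degrees, less where a joint would pass 70% of its speed; a pose out of reach is approached as far as the arm can. A call with a gripper value outside its range is refused whole. The fingers move at their own pace and stop on an object; the grip force is fixed at half the most. Time passes only in rows, so rows that repeat a pose let the fingers close. It gives the time, the measured TCP pose, the force and the opening at its end, in the units of the state.
- ctrl.read_state(): the state, without advancing time (a new reading comes with each control period).
- ctrl.get_image(name): name is "scene" or "top" or "wrist"; returns the picture (420x560x3 uint8, blue, green, red); there is no depth.
- ctrl.get_calibration(name): a dict with "fx", "fy", "cx", "cy" (pixels), "R" (3x3) and "t" (3): a world point X has camera coordinates R X + t. Camera axes: x right, y down, z forward; pixel columns grow to the right and rows downward; lengths in mm; the calibration is good to about 2 mm. A picture is of the moment at which its call begins: read the wrist's pose just before it. get_calibration takes no time and is no camera call; for the wrist camera it gives the pose at the moment of the call.
- ctrl.finish_job(): hands the job in, once; it reports no verdict.
The state is a dict: "clock": time; "qpos": joint angles; "qd": joint speeds; "tau": joint torques, N m; "eef_pos": TCP position; "tool_rot": TCP orientation; "force": force on the tool from outside, world axes, zero at the start; "torque": the same for the moment, N m; "width": finger opening in mm.
Only numpy, scipy, OpenCV 4.12 (cv2) and the standard library are available. Lean on these libraries where they do the work, as an engineer would, in place of code of your own. Each camera call takes 0.05 s, during which the arm holds its last target. There are 200 camera calls.

## Working session

There is one attempt and no reset: what is moved stays moved. The work goes in short steps, Python scripts to look and compute and a shell command to move; the robot and the scene stay as the last step left them, time stands still between calls to the robot, and variables do not carry over. Pictures are saved under pics/ and viewed, about 12 in all and at most 16, crops included, and the job is handed in when it is done.

```bash
ls; mkdir -p pics; python3 - <<'E'
from cell import ctrl
import cv2,json
print(ctrl.read_state())
for n in("scene","top"):
    cv2.imwrite(f"pics/{n}0.png",ctrl.get_image(n)); print(n,ctrl.get_calibration(n))
E
```

```text
pics
{'clock': 0.0, 'qpos': array([ 1.04921893,  0.62937996,  0.03845134,  1.51835661, -0.0269987 ,
        0.99627228, -0.01999972]), 'qd': array([ 8.10420107e-04,  8.25567486e-04,  8.48329826e-04, -2.36601407e-03,
        5.09440157e-05, -7.45146245e-04, -8.70561100e-04]), 'tau': array([-2.70620876e-05, -5.63389349e+01,  1.22637145e+00, -1.93444777e+01,
        1.09947912e-02,  1.04874949e-02,  5.43414103e-06]), 'eef_pos': array([ 285.8249743 , -583.02731522,  195.37103004]), 'tool_rot': array([-3.13969507e+00,  3.30618430e-05,  4.55771088e-01]), 'force': array([ 0.25031076, -1.10093168, -0.06768897]), 'torque': array([-0.00092046, -0.04101994,  0.00629399]), 'width': 85.52235775366627}
scene {'fx': 508.52058268411497, 'fy': 508.52058268411497, 'cx': 282.9244811827287, 'cy': 208.34559796690652, 'R': array([[ 0.39131971,  0.92006935,  0.01847385],
       [ 0.57749896, -0.22989043, -0.78335519],
       [-0.71649413,  0.31721095, -0.62129974]]), 't': array([-220.64738458, -280.25849857, 1464.04950934])}
top {'fx': 473.5460222715955, 'fy': 473.5460222715955, 'cx': 281.25106022551125, 'cy': 209.756852507695, 'R': array([[-0.15361344, -0.98810556, -0.00709299],
       [-0.95512883,  0.1503188 , -0.25521202],
       [ 0.25324262, -0.03242927, -0.9668591 ]]), 't': array([ 61.23935401, 591.29389635, 967.76239982])}
```

View pics/top0.png

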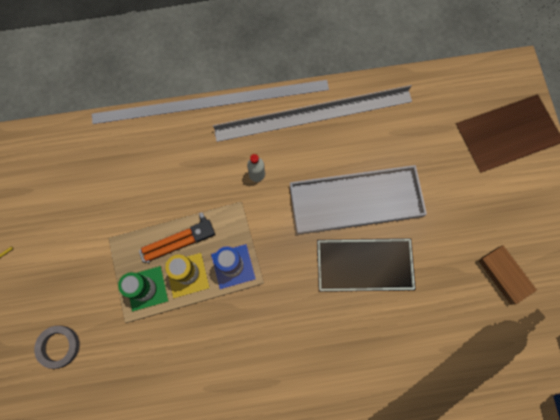

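View pics/scene0.png

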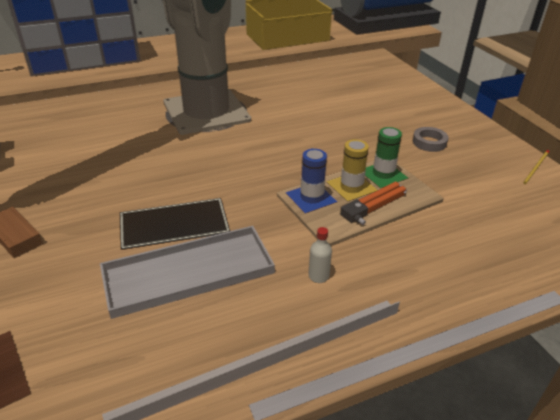

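The top view shows the board on the left (y+): green (142,288), yellow (185,272) and blue (232,265) cans, with the riveter at (178,240) and its head to the right. The tray is at (357,200), the mat at (366,265) and the oil bottle at (255,168). The scene view agrees. Next I'll enlarge crops to get corners.

```bash
python3 - <<'E'
import cv2
a=cv2.imread("pics/top0.png")
def crop(x,y,w,h,k,n):
    c=cv2.resize(a[y:y+h,x:x+w],None,fx=k,fy=k,interpolation=cv2.INTER_CUBIC)
    for i in range(0,w,20): cv2.putText(c,str(x+i),(i*k,10),0,.35,(255,255,255),1);cv2.line(c,(i*k,12),(i*k,h*k),(200,200,200),1) if 0 else cv2.line(c,(i*k,12),(i*k,20),(255,255,255),1)
    for i in range(0,h,20): cv2.putText(c,str(y+i),(0,i*k+4),0,.35,(255,255,255),1);cv2.line(c,(24,i*k),(32,i*k),(255,255,255),1)
    cv2.imwrite(n,c)
crop(100,195,170,130,4,"pics/c1.png"); crop(280,155,160,145,4,"pics/c2.png")
E
```

```text
(no output)
```

View pics/c1.png

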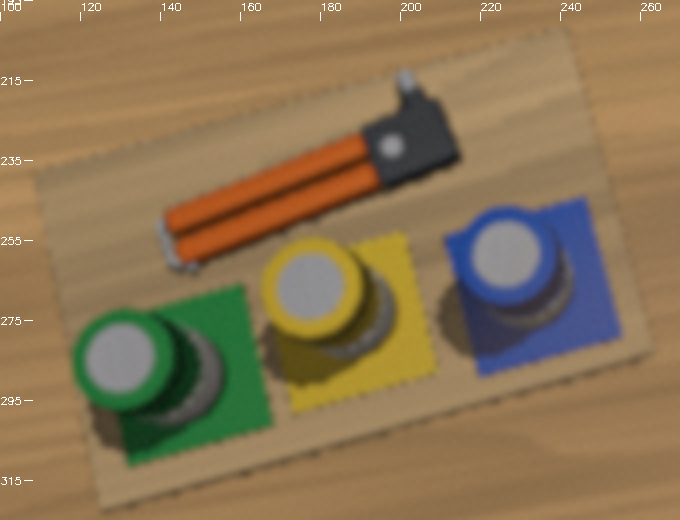

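View pics/c2.png

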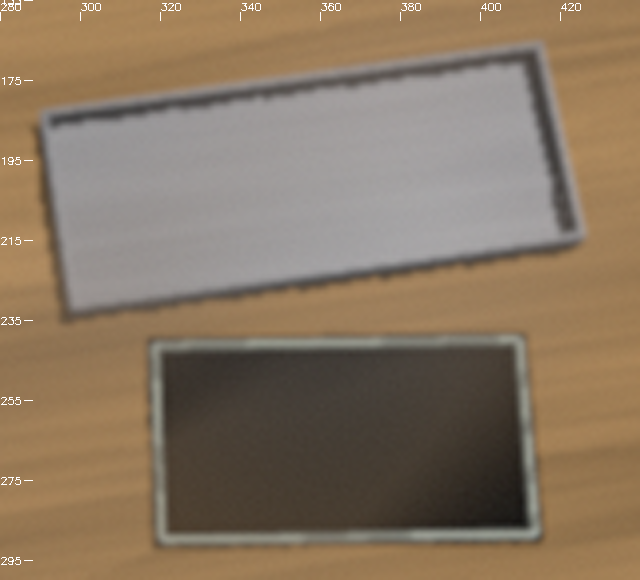

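Crop readings (4x) give the board corners, three corners per pad, lid centres, riveter handle corners, tray rim corners and mat corners. I'll back-project them next.

```bash
cat > h.py <<'E'
import numpy as np
from cell import ctrl
def bp(px,z,cal):
    px=np.atleast_2d(px).astype(float)
    d=np.c_[(px[:,0]-cal["cx"])/cal["fx"],(px[:,1]-cal["cy"])/cal["fy"],np.ones(len(px))]@np.array(cal["R"])
    c=-np.array(cal["R"]).T@np.array(cal["t"])
    return (c+d*((z-c[2])/d[:,2])[:,None])[:,:2]
def fit(model,pts): # rigid 2D
    m=np.array(model,float);p=np.array(pts);mc=m.mean(0);pc=p.mean(0)
    A=(p-pc).T@(m-mc);a=np.arctan2(A[1,0]-A[0,1],A[0,0]+A[1,1])
    R=np.array([[np.cos(a),-np.sin(a)],[np.sin(a),np.cos(a)]]);t=pc-R@mc
    return t.round(1),round(a,3),np.linalg.norm((m@R.T+t)-p,axis=1).round(1)
E
python3 - <<'E'
from h import *
C=ctrl.get_calibration("top")
def q(l,x0,y0): return (np.array(l)+.5)/4-.5+[x0,y0]
B=lambda l,z:bp(q(l,100,195),z,C); T=lambda l,z:bp(q(l,280,155),z,C)
# model x=away from robot (up in image), y = left
r=lambda lx,ly:[(lx,ly),(lx,-ly),(-lx,-ly),(-lx,ly)]
print("board",fit(r(100,160),B([(35,172),(570,30),(652,350),(103,510)],12)))
tri=[(42,-42),(-42,-42),(-42,42)]
for n,l in dict(blue=[(585,197),(622,337),(480,376)],yellow=[(408,233),(436,373),(292,413)],green=[(244,286),(272,425),(130,466)]).items(): print(n,fit(tri,B(l,15)))
print("lids G Y B",B([(120,357),(310,286),(506,253)],125).round(1))
print("riv",fit([(-84,17),(36,17),(36,-17),(-84,-17)],B([(163,212),(365,132),(383,188),(178,264)],34)))
for w in(0,3):print("tray",fit(r(57+w,147+w),T([(42,110),(543,42),(585,238),(65,318)],22)))
print("mat",fit(r(60,110),T([(150,340),(523,335),(540,540),(158,543)],3)))
print("oil",bp((254.5,158),115,C))
E
```

```text
board (array([527.7, 202.6]), np.float64(0.12), array([0.8, 2.7, 3.8, 2.1]))
blue (array([496.4,  96.1]), np.float64(0.118), array([0.9, 0.6, 1.2]))
yellow (array([492.4, 201. ]), np.float64(0.096), array([1. , 1.6, 0.6]))
green (array([477., 295.]), np.float64(0.115), array([2.1, 2. , 2. ]))
lids G Y B [[475.6 297.5]
 [496.6 198.9]
 [497.9  97.9]]
riv (array([570.2, 210. ]), np.float64(-1.35), array([1.4, 1. , 0.1, 1.5]))
tray (array([ 607.5, -211.9]), np.float64(-0.012), array([5.6, 6.9, 4.8, 9.8]))
tray (array([ 607.5, -211.9]), np.float64(-0.012), array([2.5, 2.7, 0.7, 5.5]))
mat (array([ 455.5, -204. ]), np.float64(-0.143), array([1.9, 2.2, 1.9, 2.8]))
oil [[708.4638512   10.22081026]]
```

```bash
python3 -m pendant '[[0.204,0.733,0.06,0,0,1.144,1],[0.204,0.733,0.06,0,0,1.144,1],[0.204,0.733,0.06,0,0,1.144,1],[0.204,0.733,0.06,0,0,1.144,1],[0.204,0.733,0.06,0,0,1.144,1],[0.204,0.733,0.06,0,0,1.144,1],[0.204,0.733,0.06,0,0,1.144,1],[0.204,0.733,0.06,0,0,1.144,1]]'
```

```text
clock: 0.9
eef_pos: [393.0, -197.6, 227.9]
tool_rot: [-3.142, 0.0, 1.605]
force: [0.8, -0.5, -0.4]
width: 85.3
```

```bash
python3 -m pendant '[[0.045,0.395,0.12,0,0,0,1],[0.045,0.395,0.12,0,0,0,1],[0.045,0.395,0.12,0,0,0,1],[0.045,0.395,0.12,0,0,0,1],[0.045,0.395,0.12,0,0,0,1],[0.045,0.395,0.12,0,0,0,1],[0.045,0.395,0.12,0,0,0,1],[0.045,0.395,0.12,0,0,0,1]]'
python3 -m pendant '[[0,0,0,0,0,0,1],[0,0,0,0,0,0,1],[0,0,0,0,0,0,1],[0,0,0,0,0,0,1]]'
python3 - <<'E'
from cell import ctrl
import cv2,json
c=ctrl.get_calibration("wrist");i=ctrl.get_image("wrist")
cv2.imwrite("pics/w1.png",i)
json.dump({k:(v.tolist() if hasattr(v,"tolist") else v) for k,v in c.items()},open("w1.json","w"))
E
```

```text
clock: 1.7
eef_pos: [436.1, 182.6, 343.9]
tool_rot: [3.142, 0.0, 1.599]
force: [0.8, 0.4, -0.2]
width: 85.4
clock: 2.1
eef_pos: [436.3, 179.1, 342.8]
tool_rot: [-3.14, 0.001, 1.597]
force: [0.4, 1.2, -0.7]
width: 85.5
```

View pics/w1.png

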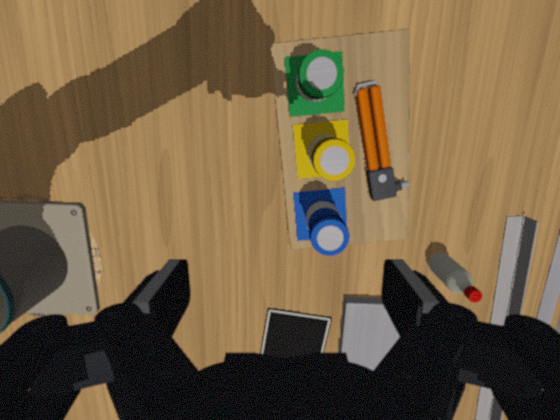

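Wrist view: all three pads, cans and riveter are clear. Lids: green (322,74), yellow (335,160), blue (330,237). The riveter handles run from (370,88) to (380,169).

```bash
python3 - <<'E'
from h import *
import json
C=json.load(open("w1.json"))
sq=[(-42,42),(42,42),(42,-42),(-42,-42)]
P=dict(green=[(286,56),(343,52),(345,112),(288,116)],yellow=[(293,124),(348,121),(351,177),(297,179)],blue=[(294,192),(346,188),(349,240),(298,242)])
for n,l in P.items(): print(n,fit(sq,bp(l,15,C)))
row=[(x,y+d) for d in(100,0,-100) for x,y in sq]
print("row",fit(row,np.vstack([bp(P[n],15,C) for n in("green","yellow","blue")])))
print("lids GYB",bp([(322,74),(335,160),(330,237)],125,C).round(1))
print("riv",fit([(-84,17),(36,17),(36,-17),(-84,-17)],bp([(381,86),(390,166),(371,171),(358,91)],34,C)))
E
```

```text
green (array([476.3, 295.7]), np.float64(0.089), array([1.5, 1.2, 1.1, 1. ]))
yellow (array([491.7, 200. ]), np.float64(0.096), array([1.5, 1.5, 2.7, 0.8]))
blue (array([496.8,  94.7]), np.float64(0.104), array([1.8, 2.1, 3.6, 0.3]))
row (array([488.3, 196.8]), np.float64(0.1), array([0.8, 3. , 1.8, 3.5, 5.5, 3.6, 5.3, 5.4, 2.4, 3.1, 5.6, 3.2]))
lids GYB [[473.9 296.8]
 [495.2 199.8]
 [495.5  99.8]]
riv (array([570.9, 211. ]), np.float64(-1.33), array([2.1, 3.6, 2.6, 1.8]))
```

```bash
python3 -m pendant '[[0.061,-0.080,-0.13,0,0,0,1],[0.061,-0.080,-0.13,0,0,0,1],[0.061,-0.080,-0.13,0,0,0,1],[0.061,-0.080,-0.15,0,0,0,1],[0.061,-0.080,-0.15,0,0,0,1]]'
python3 -m pendant '[[0,0,0,0,0,0,1],[0,0,0,0,0,0,1],[0,0,0,0,0,0,1]]'
```

```text
clock: 2.65
eef_pos: [494.9, 97.0, 189.5]
tool_rot: [-3.133, 0.003, 1.595]
force: [-0.7, -0.6, 0.4]
width: 85.5
clock: 2.95
eef_pos: [498.2, 102.2, 195.3]
tool_rot: [3.138, -0.001, 1.601]
force: [0.5, -0.0, -0.5]
width: 85.3
```

```bash
python3 -m pendant '[[-0.001,-0.003,-0.04,0,0,0,1],[-0.001,-0.003,-0.08,0,0,0,1],[-0.001,-0.003,-0.113,0,0,0,1],[-0.001,-0.003,-0.113,0,0,0,1],[-0.001,-0.003,-0.113,0,0,0,1]]'
python3 -m pendant '[[0,0,0,0,0,0,-1],[0,0,0,0,0,0,-1],[0,0,0,0,0,0,-1],[0,0,0,0,0,0,-1],[0,0,0,0,0,0,-1],[0,0,0,0,0,0,-1]]'
```

```text
clock: 3.45
eef_pos: [497.0, 98.9, 81.5]
tool_rot: [3.14, -0.0, 1.601]
force: [0.2, 0.4, 0.8]
width: 85.6
clock: 4.05
eef_pos: [497.3, 98.4, 82.5]
tool_rot: [3.139, -0.0, 1.6]
force: [-2.4, -0.3, 11.8]
width: 48.1
```

```bash
python3 -m pendant '[[0,0,0.02,0,0,0,-1],[0,0,0.06,0,0,0,-1],[0,0,0.1,0,0,0,-1],[0,0,0.12,0,0,0,-1],[0,0,0.12,0,0,0,-1]]'
python3 -m pendant '[[0.02,-0.03,0,0,0,0,-1],[0.03,-0.08,0,0,0,0,-1],[0.04,-0.13,0,0,0,0,-1],[0.05,-0.18,0,0,0,0,-1],[0.06,-0.23,0,0,0,0,-1],[0.08,-0.28,0,0,0,0,-1],[0.10,-0.33,0,0,0,0,-1],[0.11,-0.36,0,0,0,0,-1]]'
python3 -m pendant '[[0,-0.02,0,0,0,0,-1],[0,-0.036,0,0,0,0,-1],[0,-0.036,-0.02,0,0,0,-1],[0,-0.036,-0.06,0,0,0,-1],[0,-0.036,-0.09,0,0,0,-1],[0,-0.036,-0.11,0,0,0,-1],[0,-0.036,-0.11,0,0,0,-1],[0,-0.036,-0.11,0,0,0,-1]]'
```

```text
clock: 4.55
eef_pos: [498.6, 98.5, 203.7]
tool_rot: [3.135, -0.001, 1.599]
force: [0.7, 0.6, -3.3]
width: 48.3
clock: 5.35
eef_pos: [605.7, -265.1, 198.4]
tool_rot: [-3.139, 0.0, 1.598]
force: [0.7, 0.3, -2.5]
width: 48.0
clock: 6.15
eef_pos: [606.3, -297.1, 90.2]
tool_rot: [-3.141, -0.001, 1.601]
force: [0.8, -0.2, -1.9]
width: 48.0
```

```bash
python3 -m pendant '[[0,0,-0.005,0,0,0,-1],[0,0,-0.010,0,0,0,-1],[0,0,-0.013,0,0,0,-1],[0,0,-0.016,0,0,0,-1],[0,0,-0.016,0,0,0,-1]]'
```

```text
clock: 6.65
eef_pos: [606.1, -298.0, 74.0]
tool_rot: [-3.141, -0.0, 1.6]
force: [-0.3, 0.0, -2.5]
width: 48.1
```

```bash
python3 -m pendant '[[0,0,-0.001,0,0,0,-1],[0,0,-0.002,0,0,0,-1],[0,0,-0.002,0,0,0,-1]]'
```

```text
clock: 6.95
eef_pos: [606.4, -298.0, 72.3]
tool_rot: [-3.141, -0.0, 1.6]
force: [-0.4, 0.5, -1.3]
width: 48.2
```

```bash
python3 -m pendant '[[0,0,-0.001,0,0,0,-1],[0,0,-0.001,0,0,0,-1],[0,0,-0.001,0,0,0,1],[0,0,-0.001,0,0,0,1],[0,0,-0.001,0,0,0,1],[0,0,-0.001,0,0,0,1],[0,0,-0.001,0,0,0,1]]'
python3 -m pendant '[[0,0,0.05,0,0,0,1],[0,0,0.1,0,0,0,1],[0,0,0.13,0,0,0,1],[-0.03,0.05,0.13,0,0,0,1],[-0.05,0.10,0.13,0,0,0,1],[-0.07,0.15,0.13,0,0,0,1],[-0.08,0.20,0.13,0,0,0,1],[-0.09,0.25,0.13,0,0,0,1]]'
python3 -m pendant '[[0,0.05,0,0,0,0,1],[0,0.1,0,0,0,0,1],[0,0.15,0,0,0,0,1],[0,0.2,0,0,0,0,1],[0,0.24,0,0,0,0,1],[0,0.24,0,0,0,0,1],[0,0.24,0,0,0,0,1]]'
```

```text
clock: 7.65
eef_pos: [606.5, -298.0, 71.4]
tool_rot: [3.141, -0.0, 1.6]
force: [0.3, -0.1, 0.2]
width: 85.0
clock: 8.45
eef_pos: [519.1, -63.9, 201.7]
tool_rot: [3.141, 0.0, 1.599]
force: [0.9, 0.5, -0.3]
width: 85.6
clock: 9.15
eef_pos: [519.7, 175.6, 201.3]
tool_rot: [-3.142, 0.0, 1.602]
force: [0.9, 0.3, -0.2]
width: 85.4
```

```bash
python3 -m pendant '[[-0.024,0.024,0,0,0,0,1],[-0.024,0.024,0,0,0,0,1],[-0.024,0.024,-0.04,0,0,0,1],[-0.024,0.024,-0.08,0,0,0,1],[-0.024,0.024,-0.119,0,0,0,1],[-0.024,0.024,-0.119,0,0,0,1],[-0.024,0.024,-0.119,0,0,0,1]]'
python3 -m pendant '[[0,0,0,0,0,0,-1],[0,0,0,0,0,0,-1],[0,0,0,0,0,0,-1],[0,0,0,0,0,0,-1],[0,0,0,0,0,0,-1],[0,0,0.02,0,0,0,-1],[0,0,0.06,0,0,0,-1],[0,0,0.1,0,0,0,-1]]'
```

```text
clock: 9.85
eef_pos: [496.4, 197.5, 82.6]
tool_rot: [-3.141, 0.001, 1.598]
force: [-0.1, 0.4, 0.1]
width: 85.6
clock: 10.65
eef_pos: [495.3, 198.3, 183.6]
tool_rot: [-3.14, 0.0, 1.6]
force: [1.7, 0.7, -3.0]
width: 47.2
```

```bash
python3 -m pendant '[[0.0,-0.02,0.02,0,0,0,-1],[0.01,-0.07,0.02,0,0,0,-1],[0.02,-0.12,0.02,0,0,0,-1],[0.03,-0.17,0.02,0,0,0,-1],[0.04,-0.22,0.02,0,0,0,-1],[0.06,-0.27,0.02,0,0,0,-1],[0.08,-0.32,0.02,0,0,0,-1],[0.1,-0.36,0.02,0,0,0,-1]]'
python3 -m pendant '[[0.012,-0.03,0,0,0,0,-1],[0.012,-0.05,0,0,0,0,-1],[0.012,-0.05,0,0,0,0,-1],[0.012,-0.05,-0.04,0,0,0,-1],[0.012,-0.05,-0.08,0,0,0,-1],[0.012,-0.05,-0.115,0,0,0,-1],[0.012,-0.05,-0.115,0,0,0,-1]]'
```

```text
clock: 11.45
eef_pos: [593.0, -158.2, 203.1]
tool_rot: [-3.142, 0.001, 1.599]
force: [2.1, 0.9, -1.9]
width: 47.0
clock: 12.15
eef_pos: [600.6, -203.5, 82.9]
tool_rot: [-3.131, -0.004, 1.601]
force: [-1.3, -0.2, -3.6]
width: 46.8
```

```bash
python3 -m pendant '[[0.003,-0.003,0,0,0,0,-1],[0.003,-0.003,-0.006,0,0,0,-1],[0.003,-0.003,-0.01,0,0,0,-1],[0.003,-0.003,-0.015,0,0,0,-1],[0.003,-0.003,-0.015,0,0,0,-1]]'
```

```text
clock: 12.65
eef_pos: [609.3, -209.0, 74.1]
tool_rot: [3.139, 0.001, 1.6]
force: [-1.8, -0.6, 4.2]
width: 47.2
```

```bash
python3 -m pendant '[[0,0,0,0,0,0,-1],[0,0,0,0,0,0,1],[0,0,0,0,0,0,1],[0,0,0,0,0,0,1],[0,0,0,0,0,0,1],[0,0,0,0,0,0,1]]'
python3 -m pendant '[[0,0,0.05,0,0,0,1],[0,0,0.1,0,0,0,1],[0,0,0.13,0,0,0,1],[-0.04,0.05,0.13,0,0,0,1],[-0.06,0.10,0.13,0,0,0,1],[-0.08,0.15,0.13,0,0,0,1],[-0.1,0.20,0.13,0,0,0,1],[-0.11,0.25,0.13,0,0,0,1]]'
python3 -m pendant '[[0,0.05,0,0,0,0,1],[0,0.1,0,0,0,0,1],[0,0.15,0,0,0,0,1],[0,0.2,0,0,0,0,1],[0,0.25,0,0,0,0,1],[0,0.25,0,0,0,0,1],[0,0.25,0,0,0,0,1]]'
```

```text
clock: 13.25
eef_pos: [608.3, -208.6, 72.2]
tool_rot: [-3.142, -0.0, 1.6]
force: [-0.7, -0.7, -1.0]
width: 85.5
clock: 14.05
eef_pos: [503.4, 17.6, 202.6]
tool_rot: [-3.141, 0.001, 1.599]
force: [1.6, 0.1, 0.3]
width: 85.4
clock: 14.75
eef_pos: [504.2, 268.1, 202.1]
tool_rot: [-3.141, -0.0, 1.603]
force: [0.2, -0.2, -0.0]
width: 84.9
```

Green at (475,297).

```bash
python3 -m pendant '[[-0.029,0.029,0,0,0,0,1],[-0.029,0.029,0,0,0,0,1],[-0.029,0.029,-0.04,0,0,0,1],[-0.029,0.029,-0.08,0,0,0,1],[-0.029,0.029,-0.12,0,0,0,1],[-0.029,0.029,-0.12,0,0,0,1],[-0.029,0.029,-0.12,0,0,0,1]]'
python3 -m pendant '[[0,0,0,0,0,0,-1],[0,0,0,0,0,0,-1],[0,0,0,0,0,0,-1],[0,0,0,0,0,0,-1],[0,0,0,0,0,0,-1],[0,0,0.02,0,0,0,-1],[0,0,0.06,0,0,0,-1],[0,0,0.1,0,0,0,-1]]'
```

```text
clock: 15.45
eef_pos: [476.3, 294.4, 82.7]
tool_rot: [-3.141, 0.001, 1.598]
force: [1.3, -0.6, 0.5]
width: 85.2
clock: 16.25
eef_pos: [475.2, 294.8, 183.5]
tool_rot: [-3.14, 0.001, 1.6]
force: [1.4, 1.1, -2.3]
width: 47.3
```

```bash
python3 -m pendant '[[0.0,-0.03,0.02,0,0,0,-1],[0.02,-0.08,0.02,0,0,0,-1],[0.04,-0.12,0.02,0,0,0,-1],[0.06,-0.17,0.02,0,0,0,-1],[0.08,-0.22,0.02,0,0,0,-1],[0.1,-0.27,0.02,0,0,0,-1],[0.12,-0.31,0.02,0,0,0,-1],[0.13,-0.36,0.02,0,0,0,-1]]'
python3 -m pendant '[[0.002,-0.03,0,0,0,0,-1],[0.002,-0.059,0,0,0,0,-1],[0.002,-0.059,0,0,0,0,-1],[0.002,-0.059,0,0,0,0,-1],[0.002,-0.059,-0.04,0,0,0,-1],[0.002,-0.059,-0.08,0,0,0,-1],[0.002,-0.059,-0.115,0,0,0,-1],[0.002,-0.059,-0.115,0,0,0,-1]]'
```

```text
clock: 17.05
eef_pos: [605.8, -59.2, 203.0]
tool_rot: [3.139, -0.001, 1.6]
force: [0.0, 0.1, -4.1]
width: 47.6
clock: 17.85
eef_pos: [601.9, -114.5, 83.1]
tool_rot: [-3.132, -0.002, 1.602]
force: [-0.9, -0.5, -3.6]
width: 47.1
```

```bash
python3 -m pendant '[[0,-0.004,0,0,0,0,-1],[0,-0.004,-0.006,0,0,0,-1],[0,-0.004,-0.01,0,0,0,-1],[0,-0.004,-0.015,0,0,0,-1],[0,-0.004,-0.015,0,0,0,-1],[0,-0.004,-0.015,0,0,0,-1]]'
```

```text
clock: 18.45
eef_pos: [607.5, -120.8, 74.2]
tool_rot: [3.139, 0.001, 1.6]
force: [-1.7, 0.2, 5.6]
width: 47.4
```

```bash
python3 -m pendant '[[0,0,0,0,0,0,-1],[0,0,0,0,0,0,1],[0,0,0,0,0,0,1],[0,0,0,0,0,0,1],[0,0,0,0,0,0,1],[0,0,0,0,0,0,1]]'
python3 -m pendant '[[0,0,0.05,0,0,0,1],[0,0,0.1,0,0,0,1],[0,0,0.15,0,0,0,1],[-0.02,0.05,0.15,0,0,0,1],[-0.03,0.10,0.15,0,0,0,1],[-0.04,0.15,0.15,0,0,0,1],[-0.05,0.20,0.15,0,0,0,1],[-0.05,0.25,0.15,0,0,0,1]]'
python3 - <<'E'
from cell import ctrl
import cv2
cv2.imwrite("pics/top1.png",ctrl.get_image("top"))
E
```

```text
clock: 19.05
eef_pos: [606.5, -120.6, 72.3]
tool_rot: [3.141, -0.0, 1.6]
force: [-0.0, -0.8, -0.2]
width: 85.4
clock: 19.85
eef_pos: [555.2, 124.1, 222.6]
tool_rot: [-3.141, 0.001, 1.6]
force: [0.7, 0.7, 0.5]
width: 85.4
```

View pics/top1.png

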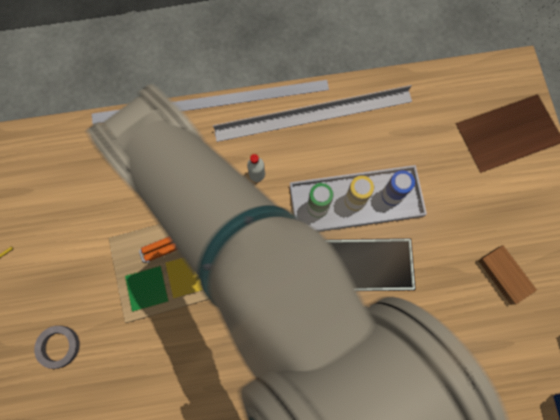

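All three cans stand in the tray. Lids: green (321,194), yellow (361,187), blue (402,182). Next is the riveter.

```bash
python3 -m pendant '[[0.0155,0.0865,0,0,0,0.2,1],[0.0155,0.0865,0,0,0,0.2,1],[0.0155,0.0865,-0.05,0,0,0.2,1],[0.0155,0.0865,-0.1,0,0,0.2,1],[0.0155,0.0865,-0.13,0,0,0.2,1],[0.0155,0.0865,-0.13,0,0,0.2,1],[0.0155,0.0865,-0.13,0,0,0.2,1]]'
```

```text
clock: 20.6
eef_pos: [572.4, 209.5, 92.8]
tool_rot: [3.141, -0.001, 1.8]
force: [-0.6, 0.7, 0.2]
width: 85.5
```

```bash
python3 -m pendant '[[-0.001,0.001,-0.03,0,0,0,1],[-0.001,0.001,-0.05,0,0,0,1],[-0.001,0.001,-0.07,0,0,0,1],[-0.001,0.001,-0.077,0,0,0,1],[-0.001,0.001,-0.077,0,0,0,1],[-0.001,0.001,-0.077,0,0,0,1]]'
```

```text
clock: 21.2
eef_pos: [572.4, 210.9, 17.2]
tool_rot: [3.139, -0.001, 1.8]
force: [-0.2, 0.9, -0.2]
width: 85.8
```

```bash
python3 -m pendant '[[0,0,0,0,0,0,-1],[0,0,0,0,0,0,-1],[0,0,0,0,0,0,-1],[0,0,0,0,0,0,-1],[0,0,0,0,0,0,-1],[0,0,0,0,0,0,-1]]'
```

```text
clock: 21.8
eef_pos: [571.0, 210.2, 15.3]
tool_rot: [-3.142, -0.0, 1.8]
force: [-0.3, -0.4, 0.6]
width: 0.0
```

The jaws shut to 0, so they missed. I'll lift and look.

```bash
python3 -m pendant '[[0,0,0.04,0,0,0,-1],[0,0,0.09,0,0,0,-1],[0,0,0.14,0,0,0,1],[-0.05,0,0.19,0,0,0,1],[-0.1,0,0.24,0,0,0,1],[-0.1,0,0.28,0,0,0,1],[-0.1,0,0.28,0,0,0,1],[-0.1,0,0.28,0,0,0,1]]'
python3 - <<'E'
from cell import ctrl
import cv2,json
c=ctrl.get_calibration("wrist");i=ctrl.get_image("wrist")
cv2.imwrite("pics/w2.png",i)
json.dump({k:(v.tolist() if hasattr(v,"tolist") else v) for k,v in c.items()},open("w2.json","w"))
E
```

```text
clock: 22.6
eef_pos: [471.4, 211.9, 299.3]
tool_rot: [3.134, -0.001, 1.801]
force: [1.3, -0.2, 0.8]
width: 84.6
```

View pics/w2.png

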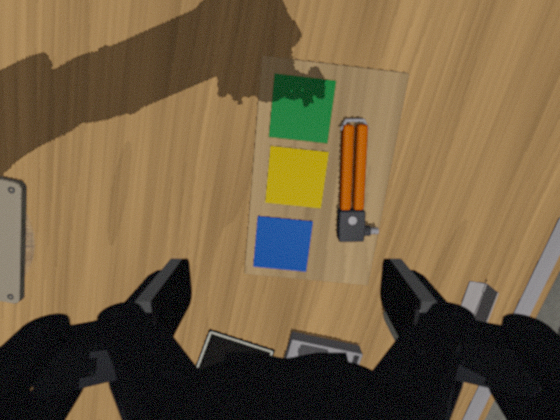

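```bash
cat > seg.py <<'E'
import sys,json,cv2
from h import *
def seg(im,lo,hi):
    m=cv2.inRange(cv2.cvtColor(im,cv2.COLOR_BGR2HSV),lo,hi)
    m=cv2.morphologyEx(m,cv2.MORPH_CLOSE,np.ones((5,5)))
    c=max(cv2.findContours(m,cv2.RETR_EXTERNAL,cv2.CHAIN_APPROX_NONE)[0],key=cv2.contourArea)
    return c[:,0,:]
def handle(im,C,z):
    w=bp(seg(im,(3,170,90),(14,255,255)),z,C).astype(np.float32)
    return cv2.minAreaRect(w)
if __name__=="__main__":
    n=sys.argv[1];im=cv2.imread(f"pics/{n}.png");C=json.load(open(f"{n}.json"))
    print("handles",handle(im,C,float(sys.argv[2])))
    if n=="w2":
        for k,lo,hi in(("g",(50,120,40),(75,255,255)),("y",(22,150,90),(32,255,255)),("b",(105,120,60),(125,255,255))):
            print(k,cv2.minAreaRect(bp(seg(im,lo,hi),15,C).astype(np.float32)))
E
python3 seg.py w1 33; python3 seg.py w2 33
```

```text
handles ((562.750732421875, 235.04859924316406), (33.84636688232422, 119.7538070678711), 14.096817970275879)
handles ((562.8568725585938, 235.2813262939453), (33.623653411865234, 119.3772964477539), 13.938071250915527)
g ((475.28997802734375, 296.1225891113281), (81.58472442626953, 81.71939086914062), 7.093996047973633)
y ((490.4975280761719, 202.544921875), (83.69560241699219, 84.11923217773438), 6.932137966156006)
b ((494.1361389160156, 97.7007064819336), (81.50599670410156, 81.79942321777344), 7.084654808044434)
```

The riveter has not moved, and the colour fit agrees with the earlier pose. I'll descend again and watch from the scene camera.

```bash
python3 -m pendant '[[0.098,-0.001,-0.05,0,0,0.01,1],[0.098,-0.001,-0.1,0,0,0.01,1],[0.098,-0.001,-0.15,0,0,0.01,1],[0.098,-0.001,-0.2,0,0,0.01,1],[0.098,-0.001,-0.23,0,0,0.01,1],[0.098,-0.001,-0.26,0,0,0.01,1],[0.098,-0.001,-0.28,0,0,0.01,1],[0.098,-0.001,-0.283,0,0,0.01,1]]'
python3 -m pendant '[[0,0,0,0,0,0,1],[0,0,0,0,0,0,0.2],[0,0,0,0,0,0,0.2],[0,0,0,0,0,0,0.2]]'
python3 - <<'E'
from cell import ctrl
import cv2,json
c=ctrl.get_calibration("scene");i=ctrl.get_image("scene")
cv2.imwrite("pics/s2.png",cv2.resize(i[120:260,260:460],None,fx=4,fy=4,interpolation=cv2.INTER_CUBIC))
E
```

```text
clock: 23.45
eef_pos: [565.4, 207.2, 7.0]
tool_rot: [-3.132, 0.002, 1.81]
force: [-0.8, -0.2, -0.1]
width: 85.8
clock: 23.85
eef_pos: [570.0, 209.5, 13.8]
tool_rot: [3.139, -0.0, 1.81]
force: [0.6, 0.0, 0.2]
width: 51.2
```

View pics/s2.png

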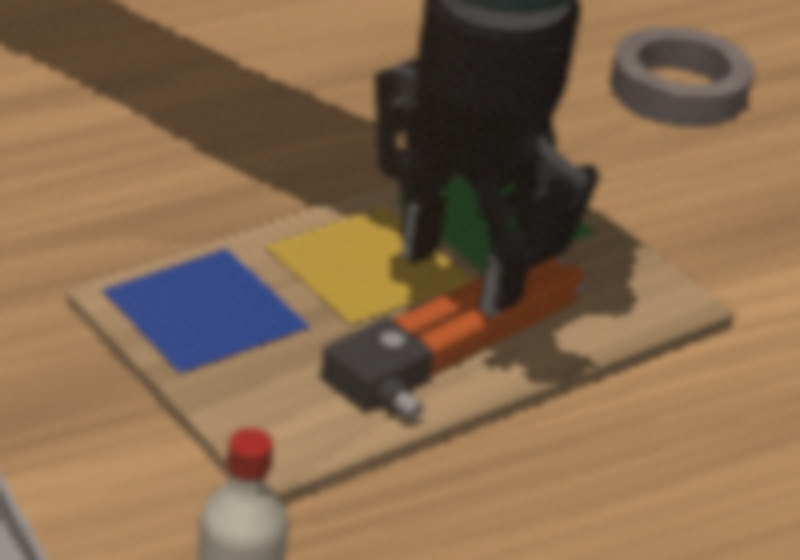

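```bash
python3 - <<'E'
from h import *
C=ctrl.get_calibration("scene")
R,t=np.array(C["R"]),np.array(C["t"])
u=np.array([np.cos(.239),np.sin(.239)]);v=np.array([-u[1],u[0]])
for s in(26,32,38,-26,-32):
  for z in(14,24,34,44):
    p=np.r_[np.array([570,209.5])+u*s,z]; c=R@p+t
    print(s,z,((np.array([C["fx"]*c[0]/c[2]+C["cx"],C["fy"]*c[1]/c[2]+C["cy"]])-[260,120])*4).round())
E
```

```text
26 14 [483. 359.]
26 24 [485. 344.]
26 34 [488. 330.]
26 44 [491. 315.]
32 14 [491. 365.]
32 24 [493. 350.]
32 34 [496. 335.]
32 44 [499. 320.]
38 14 [499. 370.]
38 24 [502. 356.]
38 34 [504. 341.]
38 44 [507. 326.]
-26 14 [416. 311.]
-26 24 [418. 297.]
-26 34 [420. 282.]
-26 44 [422. 268.]
-32 14 [408. 306.]
-32 24 [410. 292.]
-32 34 [412. 277.]
-32 44 [414. 262.]
```

The projection puts the finger tips near z≈47 mm while the reported TCP z is 14. The real tips are about 25–30 mm higher than reported, beyond the stated swing, so I'll go lower in small steps while watching the force.

```bash
python3 -m pendant '[[-0.001,0.001,0,0,0,0,0.6],[-0.001,0.001,-0.01,0,0,0,0.6],[-0.001,0.001,-0.015,0,0,0,0.6],[-0.001,0.001,-0.02,0,0,0,0.6],[-0.001,0.001,-0.02,0,0,0,0.6],[-0.001,0.001,-0.02,0,0,0,0.6]]'
```

```text
clock: 24.5
eef_pos: [567.9, 210.2, -8.0]
tool_rot: [-3.141, -0.0, 1.81]
force: [0.1, 0.0, 0.3]
width: 68.5
```

```bash
python3 -m pendant '[[0,0,0,0,0,0,0.1],[0,0,0,0,0,0,0.1],[0,0,0,0,0,0,0.1]]'
python3 - <<'E'
from cell import ctrl
import cv2,json
i=ctrl.get_image("scene")
cv2.imwrite("pics/s3.png",cv2.resize(i[120:260,260:460],None,fx=4,fy=4,interpolation=cv2.INTER_CUBIC))
E
```

```text
clock: 24.8
eef_pos: [568.2, 210.3, -7.4]
tool_rot: [3.141, -0.0, 1.81]
force: [0.5, 0.3, 0.5]
width: 47.4
```

View pics/s3.png

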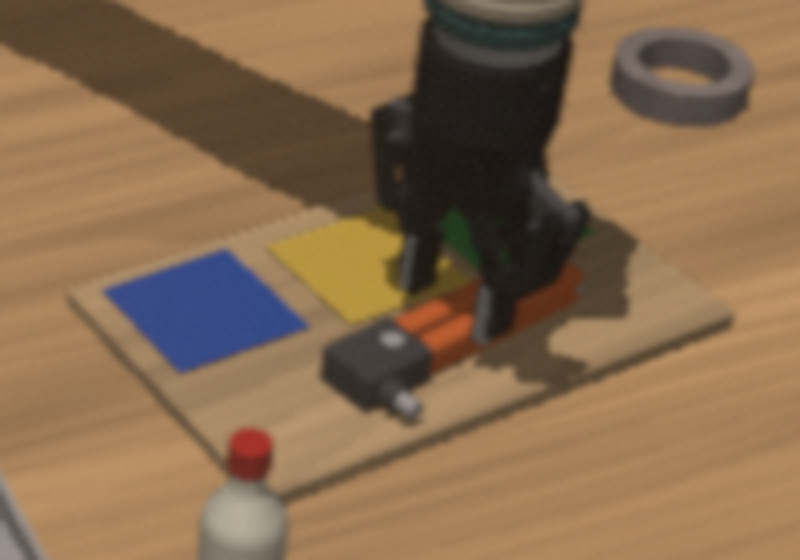

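The near finger tip is now at (490,340), about z 28 and beside the handle. I'll go 8 mm lower and close.

```bash
python3 -m pendant '[[0,0,-0.004,0,0,0,0.1],[0,0,-0.008,0,0,0,0.1],[0,0,-0.008,0,0,0,0.1],[0,0,-0.008,0,0,0,-1],[0,0,-0.008,0,0,0,-1],[0,0,-0.008,0,0,0,-1],[0,0,-0.008,0,0,0,-1],[0,0,-0.008,0,0,0,-1]]'
```

```text
clock: 25.65
eef_pos: [568.6, 210.5, -15.3]
tool_rot: [3.14, -0.0, 1.81]
force: [1.0, -0.0, 3.9]
width: 32.8
```

```bash
python3 -m pendant '[[0,0,0.03,0,0,0,-1],[0,0,0.07,0,0,0,-1],[0,0,0.1,0,0,0,-1],[0,0,0.12,0,0,0,-1],[0,0,0.12,0,0,0,-1]]'
python3 -m pendant '[[-0.02,-0.03,0,0,0,-0.05,-1],[-0.04,-0.07,0,0,0,-0.1,-1],[-0.06,-0.11,0,0,0,-0.15,-1],[-0.08,-0.15,0,0,0,-0.2,-1],[-0.1,-0.19,0,0,0,-0.25,-1],[-0.113,-0.23,0,0,0,-0.3,-1],[-0.113,-0.28,0,0,0,-0.35,-1],[-0.113,-0.32,0,0,0,-0.387,-1]]'
python3 -m pendant '[[0,-0.04,0,0,0,0,-1],[0,-0.07,0,0,0,0,-1],[0,-0.09,0,0,0,0,-1],[0,-0.09,0,0,0,0,-1],[0,-0.09,0,0,0,0,-1]]'
```

```text
clock: 26.15
eef_pos: [569.0, 210.7, 106.3]
tool_rot: [3.138, -0.001, 1.809]
force: [0.4, 1.4, -5.3]
width: 32.7
clock: 26.95
eef_pos: [452.3, -112.4, 102.8]
tool_rot: [-3.137, 0.001, 1.42]
force: [0.7, 0.7, -5.5]
width: 32.1
clock: 27.45
eef_pos: [453.4, -199.4, 102.8]
tool_rot: [-3.138, -0.001, 1.421]
force: [0.1, 0.6, -4.3]
width: 32.2
```

Riveter held (about 5 N). Target is (455.5,-204), TCP z ≈ -24.

```bash
python3 -m pendant '[[0.002,-0.005,-0.03,0,0,0.005,-1],[0.002,-0.005,-0.06,0,0,0.005,-1],[0.002,-0.005,-0.09,0,0,0.005,-1],[0.002,-0.005,-0.11,0,0,0.005,-1],[0.002,-0.005,-0.118,0,0,0.005,-1],[0.002,-0.005,-0.118,0,0,0.005,-1],[0.002,-0.005,-0.118,0,0,0.005,-1]]'
python3 -m pendant '[[0,0,-0.003,0,0,0,-1],[0,0,-0.006,0,0,0,-1],[0,0,-0.007,0,0,0,-1],[0,0,-0.007,0,0,0,-1]]'
```

```text
clock: 28.15
eef_pos: [457.6, -204.1, -13.2]
tool_rot: [3.141, -0.0, 1.429]
force: [0.2, 0.3, -3.6]
width: 32.9
clock: 28.55
eef_pos: [457.0, -204.9, -20.6]
tool_rot: [3.141, 0.0, 1.428]
force: [1.1, 0.3, -4.3]
width: 32.5
```

```bash
python3 -m pendant '[[0,0,-0.001,0,0,0,-1],[0,0,-0.002,0,0,0,-1],[0,0,-0.003,0,0,0,-1],[0,0,-0.003,0,0,0,-1],[0,0,-0.003,0,0,0,-1]]'
```

```text
clock: 29.05
eef_pos: [457.0, -204.8, -23.7]
tool_rot: [-3.141, -0.0, 1.428]
force: [0.3, -0.5, -3.3]
width: 32.5
```

```bash
python3 -m pendant '[[0,0,-0.001,0,0,0,-1],[0,0,-0.002,0,0,0,-1],[0,0,-0.002,0,0,0,-1],[0,0,-0.002,0,0,0,-1]]'
```

```text
clock: 29.45
eef_pos: [457.1, -204.8, -24.4]
tool_rot: [3.141, 0.001, 1.428]
force: [-2.4, 0.5, 10.6]
width: 32.4
```

```bash
python3 -m pendant '[[0,0,0,0,0,0,1],[0,0,0,0,0,0,1],[0,0,0,0,0,0,1],[0,0,0,0,0,0,1],[0,0,0,0,0,0,1]]'
python3 -m pendant '[[0,0,0.05,0,0,0,1],[0,0,0.1,0,0,0,1],[0,0,0.15,0,0,0,1],[0,0,0.2,0,0,0,1],[0,-0.03,0.25,0,0,0.1,1],[0.01,-0.06,0.3,0,0,0.18,1],[0.01,-0.09,0.34,0,0,0.18,1],[0.01,-0.11,0.37,0,0,0.18,1]]'
python3 -m pendant '[[0,0,0,0,0,0,1],[0,0,0,0,0,0,1],[0,0,0,0,0,0,1]]'
python3 - <<'E'
from cell import ctrl
import cv2,json
c=ctrl.get_calibration("wrist");i=ctrl.get_image("wrist")
cv2.imwrite("pics/w3.png",i)
json.dump({k:(v.tolist() if hasattr(v,"tolist") else v) for k,v in c.items()},open("w3.json","w"))
E
python3 seg.py w3 25
```

```text
clock: 29.95
eef_pos: [457.0, -204.8, -25.8]
tool_rot: [-3.142, -0.0, 1.428]
force: [0.9, -0.0, 0.1]
width: 85.3
clock: 30.75
eef_pos: [466.6, -314.0, 343.6]
tool_rot: [3.141, 0.0, 1.608]
force: [0.9, -0.9, -0.2]
width: 85.4
clock: 31.05
eef_pos: [466.2, -311.7, 340.4]
tool_rot: [-3.139, -0.002, 1.609]
force: [-0.4, 0.0, -0.1]
width: 85.4
handles ((460.19140625, -180.165283203125), (118.46678161621094, 34.7356071472168), 82.01478576660156)
```

View pics/w3.png

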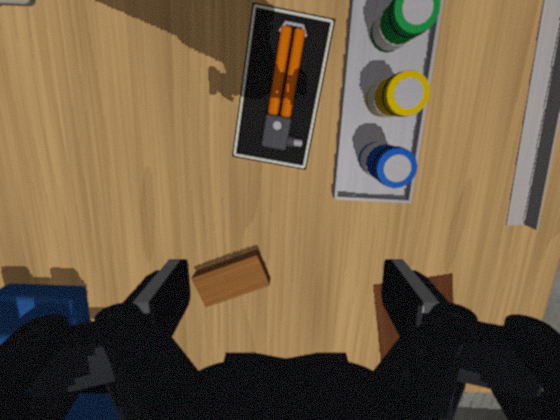

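Riveter lies on the mat, handles at (287,72). Mat corners: (254,4), (334,18), (305,167), (233,156). Lids: green (415,15), yellow (406,93), blue (397,167).

```bash
python3 - <<'E'
from h import *
import json
C=json.load(open("w3.json"))
print("mat",fit([(-60,110),(60,110),(60,-110),(-60,-110)],bp([(254,4),(334,18),(305,167),(233,156)],3,C)))
print("lids GYB",bp([(415,15),(406,93),(397,167)],115,C).round(1))
E
```

```text
mat (array([ 453.9, -203. ]), np.float64(-0.135), array([4.5, 2.3, 4.3, 1.8]))
lids GYB [[ 601.8 -127.2]
 [ 603.1 -208.9]
 [ 603.9 -296.2]]
```

Riveter mid is about (457,-204) and mat centre about (454,-203), so that is good. Cans go back next, blue first, gripping deeper.

```bash
python3 -m pendant '[[0.05,0.015,-0.05,0,0,0,1],[0.09,0.015,-0.08,0,0,0,1],[0.12,0.015,-0.11,0,0,0,1],[0.139,0.015,-0.14,0,0,0,1],[0.139,0.015,-0.16,0,0,0,1],[0.139,0.015,-0.16,0,0,0,1],[0.139,0.015,-0.16,0,0,0,1]]'
```

```text
clock: 31.8
eef_pos: [605.5, -297.1, 181.3]
tool_rot: [-3.14, -0.001, 1.609]
force: [-0.2, 0.3, -0.3]
width: 85.2
```

```bash
python3 -m pendant '[[0,0,-0.04,0,0,0,1],[0,0,-0.08,0,0,0,1],[0,0,-0.11,0,0,0,1],[0,0,-0.13,0,0,0,1],[0,0,-0.13,0,0,0,1],[0,0,-0.13,0,0,0,1]]'
python3 -m pendant '[[0,0,0,0,0,0,-1],[0,0,0,0,0,0,-1],[0,0,0,0,0,0,-1],[0,0,0,0,0,0,-1],[0,0,0,0,0,0,-1]]'
```

```text
clock: 32.4
eef_pos: [607.0, -298.6, 53.8]
tool_rot: [3.139, 0.001, 1.607]
force: [0.1, 0.4, 0.7]
width: 85.4
clock: 32.9
eef_pos: [606.7, -298.6, 53.9]
tool_rot: [3.14, 0.002, 1.607]
force: [-2.5, 0.7, 6.2]
width: 50.0
```

```bash
python3 -m pendant '[[0,0,0.03,0,0,0,-1],[0,0,0.08,0,0,0,-1],[0,0,0.13,0,0,0,-1],[0,0,0.14,0,0,0,-1],[-0.03,0.0,0.14,0,0,0,-1],[-0.07,0.02,0.14,0,0,0,-1],[-0.111,0.04,0.14,0,0,0,-1],[-0.111,0.09,0.14,0,0,0,-1]]'
python3 -m pendant '[[0,0.05,0,0,0,0,-1],[0,0.1,0,0,0,0,-1],[0,0.15,0,0,0,0,-1],[0,0.2,0,0,0,0,-1],[0,0.25,0,0,0,0,-1],[0,0.28,0,0,0,0,-1],[0,0.305,0,0,0,0,-1],[0,0.305,0,0,0,0,-1]]'
python3 -m pendant '[[0,0,0,0,0,0,-1],[0,0,0,0,0,0,-1]]'
```

```text
clock: 33.7
eef_pos: [486.6, -214.2, 190.1]
tool_rot: [-3.132, 0.004, 1.596]
force: [1.6, -0.8, -2.5]
width: 49.8
clock: 34.5
eef_pos: [494.3, 102.0, 192.0]
tool_rot: [3.141, -0.003, 1.615]
force: [-0.1, -0.1, -2.7]
width: 50.1
clock: 34.7
eef_pos: [494.7, 95.4, 191.3]
tool_rot: [-3.141, 0.001, 1.606]
force: [0.5, 0.1, -1.9]
width: 49.6
```

```bash
python3 -m pendant '[[0.001,0.001,-0.04,0,0,0,-1],[0.001,0.001,-0.08,0,0,0,-1],[0.001,0.001,-0.11,0,0,0,-1],[0.001,0.001,-0.122,0,0,0,-1],[0.001,0.001,-0.122,0,0,0,-1],[0.001,0.001,-0.124,0,0,0,-1],[0.001,0.001,-0.125,0,0,0,-1],[0.001,0.001,-0.125,0,0,0,-1]]'
```

```text
clock: 35.5
eef_pos: [496.9, 98.1, 67.8]
tool_rot: [3.139, -0.0, 1.607]
force: [-0.6, 0.6, -3.0]
width: 50.5
```

```bash
python3 -m pendant '[[-0.001,-0.001,-0.001,0,0,0,-1],[-0.001,-0.001,-0.002,0,0,0,-1],[-0.001,-0.001,-0.003,0,0,0,-1],[-0.001,-0.001,-0.004,0,0,0,-1],[-0.001,-0.001,-0.004,0,0,0,-1],[-0.001,-0.001,-0.004,0,0,0,-1]]'
```

```text
clock: 36.1
eef_pos: [495.1, 97.1, 64.7]
tool_rot: [3.14, 0.001, 1.608]
force: [-4.0, -1.1, 18.4]
width: 49.9
```

```bash
python3 -m pendant '[[0,0,0.001,0,0,0,-1],[0,0,0.001,0,0,0,1],[0,0,0.001,0,0,0,1],[0,0,0.001,0,0,0,1],[0,0,0.001,0,0,0,1],[0,0,0.001,0,0,0,1]]'
python3 -m pendant '[[0,0,0.05,0,0,0,1],[0,0,0.1,0,0,0,1],[0,0,0.13,0,0,0,1],[0.02,-0.05,0.13,0,0,0,1],[0.04,-0.10,0.13,0,0,0,1],[0.06,-0.15,0.13,0,0,0,1],[0.08,-0.20,0.13,0,0,0,1],[0.11,-0.25,0.13,0,0,0,1]]'
python3 -m pendant '[[0,-0.05,0,0,0,0,1],[0,-0.06,0,0,0,0,1],[0,-0.06,0,0,0,0,1],[0,-0.06,0,0,0,0,1]]'
```

```text
clock: 36.7
eef_pos: [495.0, 97.0, 63.6]
tool_rot: [-3.141, -0.0, 1.608]
force: [-0.2, 0.5, 0.0]
width: 85.0
clock: 37.5
eef_pos: [593.3, -135.0, 193.7]
tool_rot: [-3.141, 0.0, 1.607]
force: [0.7, 0.5, 0.2]
width: 85.5
clock: 37.9
eef_pos: [593.4, -190.5, 193.6]
tool_rot: [-3.141, -0.002, 1.609]
force: [0.4, 0.8, -0.3]
width: 85.4
```

Yellow is at (606,-209).

```bash
python3 -m pendant '[[0.013,-0.016,0,0,0,0,1],[0.013,-0.016,0,0,0,0,1],[0.013,-0.016,-0.04,0,0,0,1],[0.013,-0.016,-0.08,0,0,0,1],[0.013,-0.016,-0.12,0,0,0,1],[0.013,-0.016,-0.14,0,0,0,1],[0.013,-0.016,-0.14,0,0,0,1],[0.013,-0.016,-0.14,0,0,0,1]]'
python3 -m pendant '[[0,0,0,0,0,0,-1],[0,0,0,0,0,0,-1],[0,0,0,0,0,0,-1],[0,0,0,0,0,0,-1],[0,0,0,0,0,0,-1]]'
python3 -m pendant '[[0,0,0.03,0,0,0,-1],[0,0,0.08,0,0,0,-1],[0,0,0.13,0,0,0,-1],[0,0,0.14,0,0,0,-1],[-0.03,0.0,0.14,0,0,0,-1],[-0.07,0.02,0.14,0,0,0,-1],[-0.10,0.04,0.14,0,0,0,-1],[-0.115,0.08,0.14,0,0,0,-1]]'
```

```text
clock: 38.7
eef_pos: [607.1, -206.4, 54.5]
tool_rot: [3.141, -0.001, 1.61]
force: [-0.2, -0.6, 0.4]
width: 85.6
clock: 39.2
eef_pos: [607.5, -208.5, 55.8]
tool_rot: [3.139, 0.001, 1.607]
force: [-1.7, 0.0, 7.2]
width: 49.8
clock: 40.0
eef_pos: [487.2, -131.5, 192.8]
tool_rot: [-3.137, 0.003, 1.601]
force: [1.6, 0.5, -2.9]
width: 49.9
```

```bash
python3 -m pendant '[[0,0.05,0.02,0,0,0,-1],[0,0.1,0.02,0,0,0,-1],[0,0.15,0.02,0,0,0,-1],[0,0.2,0.02,0,0,0,-1],[0,0.25,0.02,0,0,0,-1],[0,0.3,0.02,0,0,0,-1],[0,0.33,0.02,0,0,0,-1],[0,0.33,0.02,0,0,0,-1]]'
python3 -m pendant '[[0,0,0,0,0,0,-1],[0,0,0,0,0,0,-1],[0,0,0,0,0,0,-1]]'
```

```text
clock: 40.8
eef_pos: [490.0, 208.7, 214.1]
tool_rot: [3.141, -0.005, 1.617]
force: [-0.8, -0.8, -3.1]
width: 49.9
clock: 41.1
eef_pos: [491.7, 199.6, 213.4]
tool_rot: [-3.141, 0.001, 1.605]
force: [0.2, -0.5, -2.4]
width: 49.3
```

Contact is expected at TCP z ≈ 65.5.

```bash
python3 -m pendant '[[0,0.002,-0.04,0,0,0,-1],[0,0.002,-0.08,0,0,0,-1],[0,0.002,-0.12,0,0,0,-1],[0,0.002,-0.14,0,0,0,-1],[0,0.002,-0.143,0,0,0,-1],[0,0.002,-0.144,0,0,0,-1],[0,0.002,-0.144,0,0,0,-1],[0,0.002,-0.144,0,0,0,-1]]'
python3 -m pendant '[[0,0,-0.001,0,0,0,-1],[0,0,-0.002,0,0,0,-1],[0,0,-0.003,0,0,0,-1],[0,0,-0.003,0,0,0,-1],[0,0,-0.003,0,0,0,-1]]'
```

```text
clock: 41.9
eef_pos: [492.7, 203.9, 71.1]
tool_rot: [3.139, -0.001, 1.607]
force: [0.6, 0.1, -3.3]
width: 50.0
clock: 42.4
eef_pos: [491.7, 203.7, 66.9]
tool_rot: [3.141, -0.0, 1.608]
force: [-0.6, -0.4, -0.1]
width: 49.8
```

```bash
python3 -m pendant '[[0,-0.001,-0.001,0,0,0,-1],[0,-0.001,-0.001,0,0,0,-1],[0,-0.001,-0.001,0,0,0,-1],[0,-0.001,-0.001,0,0,0,1],[0,-0.001,-0.001,0,0,0,1],[0,-0.001,-0.001,0,0,0,1],[0,-0.001,-0.001,0,0,0,1],[0,-0.001,-0.001,0,0,0,1]]'
python3 -m pendant '[[0,0,0.05,0,0,0,1],[0,0,0.1,0,0,0,1],[0,0,0.13,0,0,0,1],[0.02,-0.05,0.13,0,0,0,1],[0.04,-0.10,0.13,0,0,0,1],[0.06,-0.15,0.13,0,0,0,1],[0.09,-0.20,0.13,0,0,0,1],[0.11,-0.24,0.13,0,0,0,1]]'
python3 -m pendant '[[0,-0.04,0,0,0,0,1],[0,-0.08,0,0,0,0,1],[0,-0.08,0,0,0,0,1],[0,-0.08,0,0,0,0,1]]'
```

```text
clock: 43.2
eef_pos: [491.5, 202.5, 65.6]
tool_rot: [-3.141, 0.0, 1.608]
force: [0.3, 0.1, -0.2]
width: 85.5
clock: 44.0
eef_pos: [595.5, -26.7, 195.8]
tool_rot: [3.141, 0.0, 1.608]
force: [1.1, 0.8, 0.5]
width: 85.4
clock: 44.4
eef_pos: [594.5, -105.8, 195.3]
tool_rot: [-3.141, -0.0, 1.605]
force: [-1.0, 1.7, 0.2]
width: 85.1
```

Green is at about (606,-122).

```bash
python3 -m pendant '[[0.012,-0.017,0,0,0,0,1],[0.012,-0.017,0,0,0,0,1],[0.012,-0.017,-0.04,0,0,0,1],[0.012,-0.017,-0.08,0,0,0,1],[0.012,-0.017,-0.12,0,0,0,1],[0.012,-0.017,-0.14,0,0,0,1],[0.012,-0.017,-0.14,0,0,0,1],[0.012,-0.017,-0.14,0,0,0,1]]'
python3 -m pendant '[[0,0,0,0,0,0,-1],[0,0,0,0,0,0,-1],[0,0,0,0,0,0,-1],[0,0,0,0,0,0,-1],[0,0,0,0,0,0,-1]]'
python3 -m pendant '[[0,0,0.03,0,0,0,-1],[0,0,0.08,0,0,0,-1],[0,0,0.13,0,0,0,-1],[0,0,0.16,0,0,0,-1],[-0.03,0.02,0.16,0,0,0,-1],[-0.06,0.06,0.16,0,0,0,-1],[-0.09,0.10,0.16,0,0,0,-1],[-0.11,0.14,0.16,0,0,0,-1]]'
```

```text
clock: 45.2
eef_pos: [607.2, -119.8, 56.3]
tool_rot: [3.141, -0.001, 1.61]
force: [-0.8, 0.7, 0.8]
width: 85.2
clock: 45.7
eef_pos: [607.5, -121.7, 57.6]
tool_rot: [3.14, 0.001, 1.607]
force: [-2.3, 0.6, 6.5]
width: 50.0
clock: 46.5
eef_pos: [494.0, 19.1, 215.9]
tool_rot: [-3.14, 0.001, 1.607]
force: [0.9, 1.5, -2.6]
width: 49.8
```

```bash
python3 -m pendant '[[-0.005,0.05,0.0,0,0,0,-1],[-0.01,0.1,0,0,0,0,-1],[-0.015,0.15,0,0,0,0,-1],[-0.019,0.2,0,0,0,0,-1],[-0.019,0.24,0,0,0,0,-1],[-0.019,0.274,0,0,0,0,-1],[-0.019,0.274,0,0,0,0,-1],[-0.019,0.274,0,0,0,0,-1]]'
python3 -m pendant '[[0,0,0,0,0,0,-1],[0,0,0,0,0,0,-1]]'
```

```text
clock: 47.3
eef_pos: [477.1, 292.9, 215.6]
tool_rot: [-3.141, 0.001, 1.61]
force: [0.1, -0.8, -4.2]
width: 49.9
clock: 47.5
eef_pos: [478.3, 290.6, 215.6]
tool_rot: [-3.142, 0.001, 1.606]
force: [-0.3, 0.2, -4.1]
width: 49.7
```

```bash
python3 -m pendant '[[-0.002,0.003,-0.04,0,0,0,-1],[-0.002,0.003,-0.08,0,0,0,-1],[-0.002,0.003,-0.12,0,0,0,-1],[-0.002,0.003,-0.14,0,0,0,-1],[-0.002,0.003,-0.143,0,0,0,-1],[-0.002,0.003,-0.144,0,0,0,-1],[-0.002,0.003,-0.144,0,0,0,-1],[-0.002,0.003,-0.144,0,0,0,-1]]'
python3 -m pendant '[[0,0.001,-0.001,0,0,0,-1],[0,0.001,-0.002,0,0,0,-1],[0,0.001,-0.004,0,0,0,-1],[0,0.001,-0.005,0,0,0,-1],[0,0.001,-0.005,0,0,0,-1]]'
```

```text
clock: 48.3
eef_pos: [477.0, 296.0, 73.3]
tool_rot: [3.139, -0.002, 1.607]
force: [0.9, -0.5, -3.2]
width: 49.9
clock: 48.8
eef_pos: [476.1, 297.5, 68.6]
tool_rot: [3.14, -0.001, 1.608]
force: [-3.5, -1.6, 12.1]
width: 49.5
```

Contact made. I'll release, lift, and look from the same kind of pose as before.

```bash
python3 -m pendant '[[0,0,0,0,0,0,-1],[0,0,0,0,0,0,1],[0,0,0,0,0,0,1],[0,0,0,0,0,0,1],[0,0,0,0,0,0,1],[0,0,0,0,0,0,1]]'
python3 -m pendant '[[0,0,0.05,0,0,0,1],[0,0,0.1,0,0,0,1],[0,0,0.15,0,0,0,1],[-0.02,-0.05,0.2,0,0,0,1],[-0.04,-0.1,0.25,0,0,0,1],[-0.05,-0.15,0.27,0,0,0,1],[-0.05,-0.15,0.27,0,0,0,1],[-0.05,-0.15,0.27,0,0,0,1]]'
python3 -m pendant '[[0,0,0,0,0,0,1],[0,0,0,0,0,0,1]]'
python3 - <<'E'
from cell import ctrl
import cv2,json
c=ctrl.get_calibration("wrist");i=ctrl.get_image("wrist")
cv2.imwrite("pics/w4.png",i)
cv2.imwrite("pics/s4.png",ctrl.get_image("scene"))
json.dump({k:(v.tolist() if hasattr(v,"tolist") else v) for k,v in c.items()},open("w4.json","w"))
E
```

```text
clock: 49.4
eef_pos: [475.9, 296.4, 66.5]
tool_rot: [-3.141, 0.0, 1.608]
force: [-0.7, 1.1, 0.4]
width: 85.2
clock: 50.2
eef_pos: [427.0, 140.9, 339.2]
tool_rot: [3.137, 0.004, 1.598]
force: [1.2, -0.2, 0.5]
width: 85.5
clock: 50.4
eef_pos: [425.6, 147.5, 336.2]
tool_rot: [-3.141, -0.001, 1.609]
force: [-0.3, 0.4, -0.8]
width: 85.4
```

View pics/w4.png

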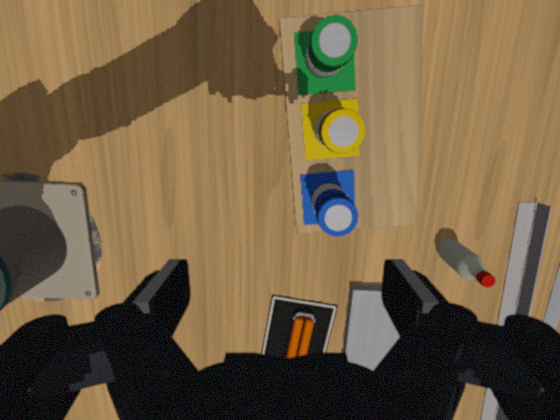

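View pics/s4.png

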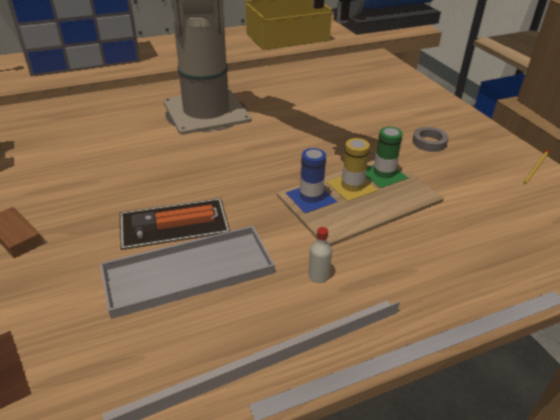

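All is in place. Lids: green (334,41), yellow (344,131), blue (338,216). I'll check offsets against the pads in this same image.

```bash
python3 - <<'E'
from h import *
import json
C=json.load(open("w4.json"))
L=bp([(334,41),(344,131),(338,216)],125,C)
sq=[(-42,42),(42,42),(42,-42),(-42,-42)]
P=[fit([sq[0],sq[2],sq[3]],bp([(294,32),(355,91),(298,95)],15,C)),fit(sq,bp([(302,103),(358,99),(361,155),(305,160)],15,C)),fit([sq[0],sq[1],sq[3]],bp([(301,174),(354,170),(305,224)],15,C))]
for l,p in zip(L,P): print(l.round(1),p[0],p[2],np.hypot(*(l-p[0])).round(1))
E
```

```text
[472.  299.1] [475.9 295.4] [0.4 0.4 0.6] 5.4
[491.2 204.2] [491.8 201.9] [0.7 1.8 1.5 0.9] 2.4
[492.7 100.2] [495.9  97.3] [0.5 1.6 1.7] 4.3
```

```bash
python3 -c "
from cell import ctrl
print(ctrl.read_state()['clock'],ctrl.finish_job())"
```

```text
the job is handed in; nothing more can be done
50.5 None
```

The job is handed in at 50.5 s of the 147 s allowed, with every step done in the required order; `finish_job` gave no verdict. I cleared the three cans into the tray, laid the riveter on the mat, and put each can back on the pad of its own colour.

**Last checks:**
- **Cans:** all three stand upright. Their axes measure about 5 mm (green), 2 mm (yellow) and 4 mm (blue) from the pad centres, against the 15 mm limit.
- **Riveter:** it lay about 3 mm from the mat's centre and about 0.01 rad off its length. I measured this just after placing it and did not re-measure; the last scene picture shows it still on the mat.
- **Oil bottle:** it looks unmoved in the pictures; I did not measure it.
- **Arm:** it was clear of everything, with the gripper open.

**What went wrong or disagreed:**
- **Missed grasp:** the first grasp of the riveter closed on nothing, and the riveter did not move. The scene camera showed the real fingertips about 30 mm above the reported TCP height, so I gripped lower from then on.
- **Shallow first grips:** because of that offset, the first round of can grips was shallow. They read about 47–48 mm wide, against about 50 mm for the later, deeper ones.

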